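# Free the inspection slide and push it to the marked stop

### The job

Bring the inspection camera to its marked position: with the closed fingertips, press down the brake pad in the middle of the slide, keep it pressed while you push the slide along the rail until it rests against the stop that carries the diamond sign plate, then let the pad up and move clear so that the brake holds the slide there. Only press and push, gently: do not grip the slide, force it along with its brake on, or ram the stop, and leave the loose parts alone.

Things in the scene. Friction and masses are not known exactly. Their poses are not given: they have to be found in the camera images.
- fixture: board inspection fixture, fixed to the table: aluminium base plate 320 x 460 x 8 mm, a steel rail (30 mm wide, top 26 mm above the table) along the fixture's y axis, and a black carrier with a red circuit board beyond it (+x side). Origin on the table under the middle of the rail; z up. The whole fixture may be turned on the table.
- slide: aluminium slide on the rail, runs along fixture y, 90 mm long in y, 60 mm wide. Origin on its centre line at the rail's top, 26 mm above the table; axes as the fixture's. A 10 mm thick, 44 mm wide wall stands across each end, top 54 mm above the table, with a 70 mm pocket between. Its brake holds against more than 30 N; freed, it runs at about 1 N. Cannot be lifted off.
- camera_mid (a point): middle of the small black inspection camera, 34 mm across, on an arm on the slide's +x side, 135 mm from the rail; it moves with the slide, top 98 mm above the table; the arm's top is 73 mm above the table; its upright starts 74 mm from the rail's centre line, nearer than that it is a flat strip no higher than the slide's frame, 38 mm above the table.
- marked_stop: steel block clamped on the rail at one end, either end: 50 mm (x) x 20 mm (y), top 48 mm above the table, with a 26 mm square diamond-set sign plate on a stem, up to about 95 mm above the table. Origin on the table under its middle; axes as the fixture's. A solid stop: the slide touches it when their origins are 55 mm apart along the rail.
- plain_stop: the same steel block without sign plate, at the other end of the rail.
- pad_top (a point): centre of the top of the dark ribbed brake pad in the middle of the slide, between its end walls: 40 mm (x) x 66 mm (y), top 47 mm above the table, 7 mm below the walls' tops. Sprung upwards; pressing it down 2 mm or more frees the brake (6 N to begin, 10 N at the bottom of its 6 mm travel); letting it up sets the brake again.
- connector_mid (a point): orange plastic connector block, 18 x 55 x 20 mm, lying on the fixture's front ledge; point at the middle of its body, half-way up. Leave it alone.
- coil_mid (a point): copper coil ring, 36 mm across, 14 mm high, flat on the front ledge; point at the middle of its body, half-way up. Leave it alone.
- capacitor_mid (a point): black cylinder, 20 mm across, 25 mm high, upright on the front ledge; point at the middle of its body, half-way up. Leave it alone.
- driver_mid (a point): screwdriver lying on the table to the right; point at the middle of its length or so, half-way up. Leave it alone.
- heatsink_mid (a point): finned aluminium heat sink, 50 x 70 x 30 mm, on the table to the right; point at the middle of its body, half-way up. Leave it alone.
- bottle_mid (a point): white bottle, 48 mm across, 110 mm high, standing on the table to the right; point at the middle of its body, half-way up. Leave it alone.
- tape_mid (a point): paper tape roll, 90 mm across, 24 mm high, flat on the table to the left; point at the middle of its body, half-way up. Leave it alone.

How it is judged (in metres and radians):
On the way, in this order (a step that is already met when the one before it is completed fails the run):
1. the brake pad is pressed down at least 2 mm while the slide is still where it started (z of pad_top in the frame of slide below 0.019 m and distance of slide from where it was at the start of the episode below 0.015 m), for 0.05 s.
2. the slide is against the marked stop (gap under 3 mm) with its pad still pressed (horizontal distance between slide and marked_stop below 0.058 m and z of pad_top in the frame of slide below 0.0197 m), for 0.05 s.
At the end, for the whole second after the job is handed in: the slide rests against the marked stop with a gap under 3 mm, not moving, its pad fully up (within 1 mm) and the brake on (horizontal distance between slide and marked_stop below 0.058 m and z of pad_top in the frame of slide above 0.02 m and linear speed of slide below 0.003 m/s); the robot touches nothing.
It fails at once if the slide is forced along with its brake on (faster than 25 mm/s with the pad less than 1 mm down) (z of pad_top in the frame of slide above 0.02 m and linear speed of slide above 0.025 m/s).
It fails at once if the slide is gripped, or pressed or pushed with more than 45 N (contact force between the fingers and slide above 45 N).
It fails at once if a loose part is moved or lifted by more than 15 mm (distance of any of connector_mid, coil_mid, capacitor_mid, driver_mid, heatsink_mid, bottle_mid, tape_mid from where it was at the start of the episode above 0.015 m).
It also fails if it takes over 37 s, if anything falls off the work surface, if the arm or the gripper's body presses on something with over 40 N, if the wrist force passes 120 N, or if a joint passes its speed limit or range.

### The arm

A 7-joint arm with a two-finger parallel gripper is mounted at the origin on the work surface. World frame = base frame: x ahead of the robot, y to its left, z up, the work surface at z = 0. Lengths are in mm, angles in rad, forces in N, time in s.
With the tool pointing down it reaches from about 400 to 875 mm from the base axis. Payload 19.3 kg.
Tool frame: the origin (TCP) lies between the finger pads; the fingertips stand 25 mm ahead of it and the grasp point (between the pads) lies 6 mm ahead of it; z points along the fingers, y is the line along which they close (so a half turn about z gives the same grasp; the last joint's range is limited). The gripper opens to 85 mm and grips with 20 to 120 N. Pads are 22 mm wide; open, the fingers measure 114 mm over their backs; the gripper's body (76 mm by 85 mm) begins 54 mm behind the grasp point. The pads swing forward as they close: fully open they stand 13 mm farther back than shut.
Start: joints at [-1.33, 0.521, -0.036, 1.599, 0.021, 1.021, -0.113], TCP at [191.157, 595.042, 256.291] pointing down, gripper open.
Joint ranges: [-2.91, 2.91], [-0.3, 2.13], [-1.5, 1.42], [0.17, 2.43], [-1.26, 4.41], [0.16, 1.93], [-2.52, 2.52]. Speed limits (rad/s): [1.89, 1.89, 2.39, 2.39, 3.01, 3.01, 3.01].

### API

Orientations are given as a 3x3 rotation matrix whose columns are the frame's x, y, z axes.
In Python, from bench import telemetry, snapshot, hand_in gives the robot as it stands. The module is installed in compiled form; this text tells all that it offers.
- The arm moves only by the tool carry_out, never from a script. Its argument "plan" is a list of rows, each a list of 7 numbers: the shift along the tool's x, y, z in units of 60 mm (1.0 is 60 mm), then the turn, a rotation vector about the tool's x, y, z in units of 8 degrees (1.0 is 8 degrees), then the gripper command: -1 is shut, 1 is fully open, values between are in proportion. A call has 1 to 8 rows; each row shifts and turns the commanded pose from where the row before left it, along the tool's axes as they then stand; what a row does not reach is not made up. A row lasts 1/8 s, in which the tool goes at most 62.5 mm and 10.7 degrees, less where a joint would pass 70% of its speed; a pose out of reach is approached as far as the arm can. A call is refused whole if a number of a shift passes 1 or a number of a turn 1, either way. A call with a gripper value outside its range is refused whole. The fingers move at their own pace and stop on an object; the grip force is fixed at half the most. Time passes only in rows, so rows that do not move let the fingers close. It gives the time, the measured TCP pose, the force, the opening and the grip force at its end, in the units of the state.
- telemetry.state(): the state, without advancing time (a new reading comes with each control period).
- snapshot(name): name is "side" or "top" or "wrist"; returns a dict with "image" (420x560x3 uint8, blue, green, red), "vertical_fov" (degrees; the focal length in pixels is half the picture's height over the tangent of half this angle, whatever the lens; pixels are square), "cx", "cy" (the principal point, pixels), "origin" and "orientation" of the camera in the world; the wrist camera has in their place "T_tool_cam" (4x4, takes a point from camera to tool coordinates, whose origin is the TCP and whose axes are the flange's). Camera axes: x right, y up, looking along -z (the intrinsics and any distortion apply to the point x, -y, -z); pixel columns grow to the right and rows downward; lengths in mm; the calibration is good to about 2 mm. A picture is of the moment at which its call begins: read the wrist's pose just before it. There is no depth.
- hand_in(): hands the job in; it is judged then, once.
The state is a dict: "time_s": time; "joints": joint angles; "qvel": joint speeds; "joint_torque": joint torques, N m; "tool_pos": TCP position; "tool_rot": TCP orientation; "force": force on the tool from outside, world axes, zero at the start; "ft_torque": the same for the moment, N m; "gripper_width": finger opening in mm; "finger_force": force on a finger pad.
Only numpy, scipy, OpenCV 4.12 (cv2) and the standard library are available. Lean on these libraries where they do the work, as an engineer would, in place of code of your own. Each camera call takes 0.05 s, during which the arm holds its last target. There are 200 camera calls.

## Working session

There is one attempt and no reset: what is moved stays moved. The work goes in short steps, Python scripts to look and compute and a tool call to move; the robot and the scene stay as the last step left them, time stands still between calls to the robot, and variables do not carry over. Pictures are saved under pics/ and viewed, at most 10 in all, crops included, and the job is handed in when it is done.

Besides the shell and the picture viewer there is one more tool, called in YAML: its name, and indented under it one key for each argument. carry_out: Moves the arm, as the interface text tells. Its arguments: {"type":"object","properties":{"plan":{"type":"array"}},"required":["plan"]}

```bash
mkdir -p pics
cat > h.py <<'E'
import numpy as np, cv2, pickle
from bench import telemetry, snapshot, hand_in
def snap(name, fn):
    s=telemetry.state(); d=snapshot(name); cv2.imwrite(f'pics/{fn}.png', d['image']); d['s']=s
    pickle.dump(d, open(f'pics/{fn}.pkl','wb')); return d
def load(fn): return pickle.load(open(f'pics/{fn}.pkl','rb'))
def cam(d):
    if 'T_tool_cam' in d:
        T=np.array(d['T_tool_cam']); R=np.array(d['s']['tool_rot']); p=np.array(d['s']['tool_pos'])
        return R@T[:3,3]+p, R@T[:3,:3]
    return np.array(d['origin']), np.array(d['orientation'])
def foc(d): return d['image'].shape[0]/2/np.tan(np.radians(d['vertical_fov'])/2)
def pix2w(d,u,v,z):
    o,R=cam(d); f=foc(d); r=R@np.array([(u-d['cx'])/f,-(v-d['cy'])/f,-1]); return o+r*(z-o[2])/r[2]
def w2pix(d,P):
    o,R=cam(d); f=foc(d); q=R.T@(np.array(P,float)-o); return np.array([d['cx']+f*q[0]/-q[2], d['cy']-f*q[1]/-q[2]])
E
python3 - <<'E'
from h import *
for n in ('top','side'):
    d=snap(n,n+'0'); print({k:v for k,v in d.items() if k not in('image','s')})
print(d['s'])
E
```

```text
{'vertical_fov': 45.174906642828404, 'cx': 269.2428843822646, 'cy': 212.91813949831644, 'origin': array([ 312.89986974,   13.51938726, 1347.44081225]), 'orientation': array([[ 0.02144575,  0.98798162, -0.15307643],
       [-0.99923998,  0.02616667,  0.02889239],
       [ 0.03255065,  0.15234047,  0.9877919 ]])}
{'vertical_fov': 53.52648694471225, 'cx': 287.55590025827377, 'cy': 209.98903377864474, 'origin': array([237.85070208, 743.68002418, 867.9951451 ]), 'orientation': array([[-0.93611484,  0.23662103, -0.26019127],
       [-0.35161554, -0.64535335,  0.67814863],
       [-0.00745108,  0.72631229,  0.68732448]])}
{'time_s': 0.05, 'joints': array([-1.33019831,  0.52198984, -0.03632895,  1.59998102,  0.02122708,
        1.0211596 , -0.11284969]), 'qvel': array([ 2.66273896e-03, -1.81496729e-03, -1.36552968e-05, -7.63774359e-04,
        4.07126625e-04,  4.87676729e-04,  6.84358712e-04]), 'joint_torque': array([ 4.94155276e-03, -9.29433203e+01,  1.98558390e+00, -3.70973504e+01,
        1.79890729e-02,  5.25817260e-03,  3.21184564e-05]), 'tool_pos': array([191.08063555, 594.74451312, 255.7504555 ]), 'tool_rot': array([[-9.52076184e-01,  3.05860880e-01, -2.49474964e-04],
       [ 3.05860963e-01,  9.52075526e-01, -1.12473222e-03],
       [-1.06492579e-04, -1.14713541e-03, -9.99999336e-01]]), 'force': array([ 0.11917116, -0.41124392, -0.78209448]), 'ft_torque': array([ 0.00077249,  0.02278624, -0.02863571]), 'finger_force': 0.0, 'gripper_width': 85.22798327383097}
```

View pics/top0.png

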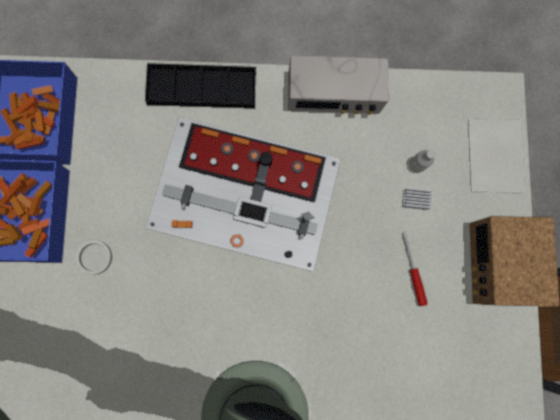

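View pics/side0.png

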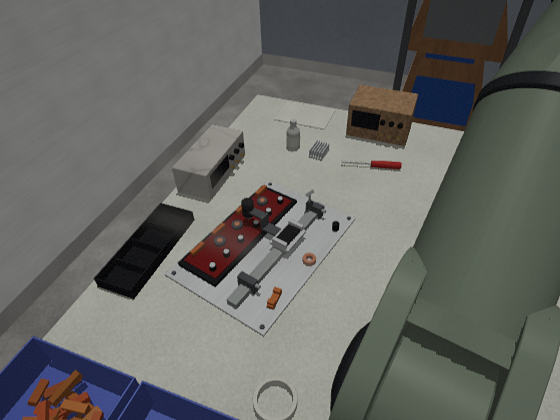

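The marked stop (with sign plate) is at about (305,222) in the top view, the slide is near (253,211), and the plain stop is at (187,196). I'll enlarge the top and side views.

Run:
```python
from h import *
a=load('top0')['image'][170:260,150:340]; b=load('side0')['image'][180:310,220:360]
cv2.imwrite('pics/c1.png',cv2.resize(a,None,fx=4,fy=4,interpolation=cv2.INTER_CUBIC))
cv2.imwrite('pics/c2.png',cv2.resize(b,None,fx=4,fy=4,interpolation=cv2.INTER_CUBIC))
```

```text
(no output)
```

View pics/c1.png

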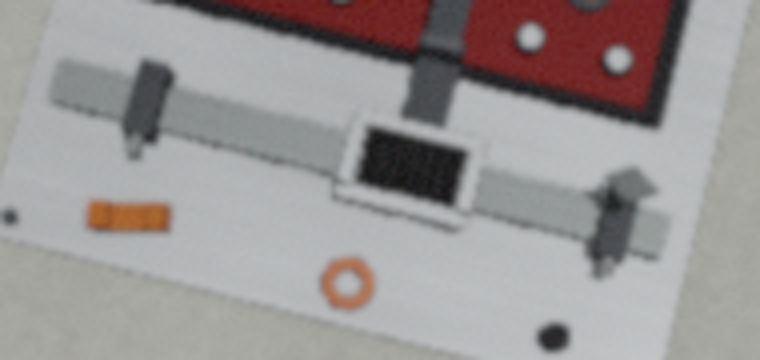

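View pics/c2.png

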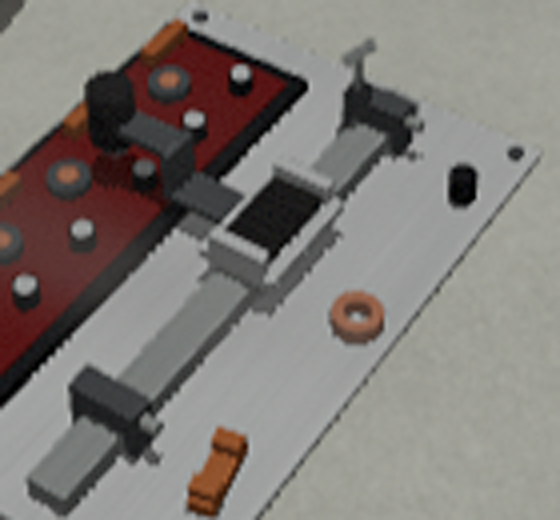

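The pad centre is at about (253.3,211.5) in top and (289.3,233.8) in side. The marked stop's block top is at about (303.8,227) in top, and the rail's ends are at (164.5,190) and (315.5,229).

Run:
```python
from h import *
t=load('top0'); s=load('side0')
f=lambda a,k,ox,oy:(ox+a/4-.4, oy+k/4-.4)
T=lambda a,k,z: pix2w(t,*f(a,k,150,170),z)[:2]
S=lambda a,k,z: pix2w(s,*f(a,k,220,180),z)[:2]
l,r=T(58,80,26),T(662,236,26); print('rail',l,r,np.linalg.norm(r-l)); d=(r-l)/np.linalg.norm(r-l); print('dir',d,'ang of +y',np.degrees(np.arctan2(-d[1],-d[0]))-90)
p1=T(413,166,47);p2=S(277,215,47);print('pad',p1,p2)
m=T(615,230,48); print('mstop',m,'along',(m-p1)@d, 'lateral',np.cross(d,m-p1))
print('pstop',T(150,100,48)); print('mid',(l+r)/2,'pad off rail',np.cross(d,p1-l))
print('padcorners',[np.round((T(*c,47)-p1)@np.c_[d,[-d[1],d[0]]],1) for c in((370,128),(470,152),(458,205),(357,178))])
```

```text
rail [572.82570391 254.97328937] [ 478.93030567 -147.36307934] 413.1475515993071
dir [-0.22726844 -0.97383215] ang of +y -13.136306357528468
pad [518.08918095  18.32340127] [512.99069953  18.59900407]
mstop [ 479.31440244 -114.00133906] along 137.67436975612955 lateral -7.686889055508722
pstop [556.9011133  190.70059895]
mid [525.87800479  53.80510501] pad off rail 0.47886427348128535
padcorners [array([-33.5,  17.2]), array([33.6, 18.4]), array([ 34.8, -17.4]), array([-33.2, -16.9])]<stdin>:8: DeprecationWarning: Arrays of 2-dimensional vectors are deprecated. Use arrays of 3-dimensional vectors instead. (deprecated in NumPy 2.0)
<stdin>:9: DeprecationWarning: Arrays of 2-dimensional vectors are deprecated. Use arrays of 3-dimensional vectors instead. (deprecated in NumPy 2.0)
```

The measurements agree with the known sizes. The fixture's yaw is about -13.1°, the pad is at about (516,18.5) and the travel is about 82 mm. Next I move over the pad.

carry_out:
  plan:
    - [-0.3,-0.28,0,0,0,0,-1]
    - [-0.6,-0.55,0,0,0,0,-1]
    - [-0.6,-0.55,0,0,0,0,-1]
    - [-0.6,-0.55,0,0,0,0,-1]
    - [-0.6,-0.55,0,0,0,0,-1]
    - [-0.6,-0.55,0,0,0,0,-1]
    - [-0.6,-0.55,0,0,0,0,-1]
    - [-0.6,-0.55,0,0,0,0,-1]

```text
time_s: 1.1
tool_pos: [373.0, 275.0, 256.3]
tool_rot: [[-0.952, 0.306, -0.0], [0.306, 0.952, -0.0], [0.0, -0.0, -1.0]]
force: [0.9, 0.6, -1.2]
gripper_width: -0.0
finger_force: 0.0
```

carry_out:
  plan:
    - [-0.6,-0.55,0,0,0,0,-1]
    - [-0.6,-0.55,0,0,0,0,-1]
    - [-0.6,-0.55,0,0,0,0,-1]
    - [-0.6,-0.55,0,0,0,0,-1]
    - [-0.5,-0.55,0,0,0,0,-1]
    - [-0.3,-0.3,0,0,0,0,-1]
    - [0,0,0,0,0,-0.59,-1]
    - [0,0,0,0,0,0,-1]

```text
time_s: 2.1
tool_pos: [499.1, 43.4, 256.1]
tool_rot: [[-0.974, 0.227, -0.0], [0.227, 0.974, -0.0], [0.0, -0.0, -1.0]]
force: [1.3, 0.8, 0.3]
gripper_width: -0.1
finger_force: 0.0
```

```bash
cat >> h.py <<'E'
def to(p,yaw_y=76.86):
    s=telemetry.state(); R=s['tool_rot']; e=R.T@(np.array(p)-s['tool_pos'])
    print('t',round(s['time_s'],2),'pos',s['tool_pos'].round(1),'F',s['force'].round(1),'w',round(s['gripper_width'],1),'units to go',(e/60).round(3),'yaw y',np.degrees(np.arctan2(R[1,1],R[0,1])).round(2),'tilt',R[:2,2].round(4))
E
python3 - <<'E'
from h import *
to((516,18.5,100))
d=snap('wrist','w1'); snap('side','s1')
E
```

```text
t 2.1 pos [499.1  43.4 256.1] F [1.3 0.8 0.3] w -0.1 units to go [-0.369 -0.34   2.601] yaw y 76.87 tilt [-0.0005 -0.    ]
```

View pics/w1.png

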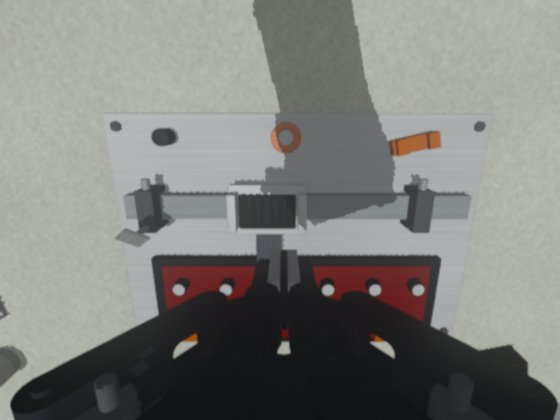

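In the wrist view the rail is level, so the yaw is right. The pad spans (239..297, 194..230) with its centre at (268,212), the marked stop's block is at about (149,208), and the slide's near end is at x≈228.

Run:
```python
from h import *
d=load('w1')
p=pix2w(d,268,212,47);m=pix2w(d,149,207,48)
print(p,m,np.linalg.norm(p-m)); print(pix2w(d,125,207,26),pix2w(d,469,206,26))
to((516,17.5,100))
```

```text
[518.89373275  20.4547992   47.        ] [ 482.00748305 -110.41400981   48.        ] 135.97146975696307
[ 478.86860684 -150.35187121   26.        ] [572.74045777 258.28281438  26.        ]
t 2.2 pos [499.1  43.8 256.2] F [1.2 0.7 0.3] w 0.3 units to go [-0.376 -0.363  2.603] yaw y 76.83 tilt [-0.0003  0.0001]
```

carry_out:
  plan:
    - [-0.2,-0.17,0,0,0,0,-1]
    - [-0.19,-0.17,0.3,0,0,0,-1]
    - [0,0,0.6,0,0,0,-1]
    - [0,0,0.6,0,0,0,-1]
    - [0,0,0.6,0,0,0,-1]
    - [0,0,0.4,0,0,0,-1]
    - [0,0,0.2,0,0,0,-1]
    - [0,0,0,0,0,0,-1]

```text
time_s: 3.2
tool_pos: [517.2, 17.9, 93.6]
tool_rot: [[-0.974, 0.227, -0.001], [0.227, 0.974, -0.0], [0.001, -0.001, -1.0]]
force: [-0.2, 0.2, 1.5]
gripper_width: 0.0
finger_force: 0.0
```

Run:
```python
from h import *
to((517.5,19,72))
a=snap('top','t2')['image'][170:260,180:330];b=snap('side','s2')['image'][150:270,220:370]
r=lambda i:cv2.resize(i,(600,int(i.shape[0]*600/i.shape[1])),interpolation=cv2.INTER_CUBIC)[:300]
cv2.imwrite('pics/c3.png',np.vstack([r(a)[:300],cv2.resize(b,(375,300))[:, :].repeat(1,0) if 0 else cv2.copyMakeBorder(cv2.resize(b,(375,300),interpolation=cv2.INTER_CUBIC),0,0,0,225,cv2.BORDER_CONSTANT)]))
```

```text
t 3.2 pos [517.2  17.9  93.6] F [-0.2  0.2  1.5] w 0.0 units to go [-0.001  0.019  0.36 ] yaw y 76.88 tilt [-0.0013 -0.0004]
```

View pics/c3.png

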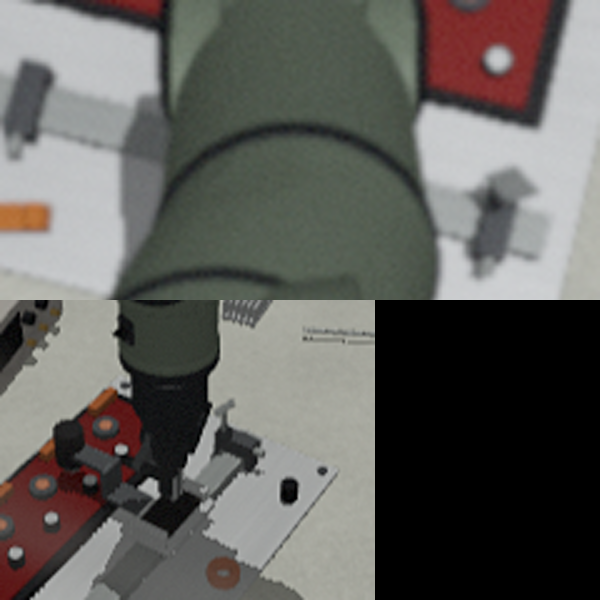

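The side view shows the closed fingertips just above the pad, around (170,495) in the crop, clear of both walls. I'll descend gently.

carry_out:
  plan:
    - [0,0,0.2,0,0,0,-1]
    - [0,0,0.1,0,0,0,-1]
    - [0,0,0.05,0,0,0,-1]
    - [0,0,0.02,0,0,0,-1]
    - [0,0,0,0,0,0,-1]

```text
time_s: 3.92
tool_pos: [517.3, 18.4, 72.2]
tool_rot: [[-0.974, 0.227, -0.0], [0.227, 0.974, -0.0], [0.0, -0.0, -1.0]]
force: [-1.3, 0.2, 4.9]
gripper_width: 0.1
finger_force: 2.1
```

carry_out:
  plan:
    - [0,0,0.02,0,0,0,-1]
    - [0,0,0.02,0,0,0,-1]
    - [0,0,0,0,0,0,-1]

```text
time_s: 4.3
tool_pos: [517.3, 18.4, 69.7]
tool_rot: [[-0.974, 0.226, -0.0], [0.226, 0.974, -0.0], [0.0, -0.0, -1.0]]
force: [-2.0, 0.9, 6.4]
gripper_width: 0.2
finger_force: 3.0
```

carry_out:
  plan:
    - [0,0,0.02,0,0,0,-1]
    - [0,0,0.01,0,0,0,-1]
    - [0,0,0,0,0,0,-1]

```text
time_s: 4.68
tool_pos: [517.3, 18.4, 68.0]
tool_rot: [[-0.974, 0.226, -0.0], [0.226, 0.974, -0.0], [0.0, -0.0, -1.0]]
force: [-3.7, 1.3, 8.4]
gripper_width: 0.1
finger_force: 3.6
```

carry_out:
  plan:
    - [0,-0.03,0,0,0,0,-1]
    - [0,-0.05,0,0,0,0,-1]
    - [0,-0.05,0,0,0,0,-1]
    - [0,-0.05,0,0,0,0,-1]
    - [0,0,0,0,0,0,-1]

```text
time_s: 5.3
tool_pos: [514.9, 7.7, 68.1]
tool_rot: [[-0.974, 0.227, -0.0], [0.227, 0.974, 0.0], [0.0, -0.0, -1.0]]
force: [-4.2, 0.3, 7.3]
gripper_width: -0.5
finger_force: 3.6
```

Run:
```python
from h import *
to((517.5,19,68)); snap('wrist','w3'); i=snap('side','s3')['image'][180:280,240:365]
j=load('s2')['image'][180:280,240:365]
cv2.imwrite('pics/c4.png',cv2.resize(np.hstack([j,i]),None,fx=3,fy=3,interpolation=cv2.INTER_CUBIC))
```

```text
t 5.3 pos [514.9   7.7  68.1] F [-4.2  0.3  7.3] w -0.5 units to go [-0.     0.193  0.001] yaw y 76.9 tilt [-0.0001  0.    ]
```

View pics/c4.png

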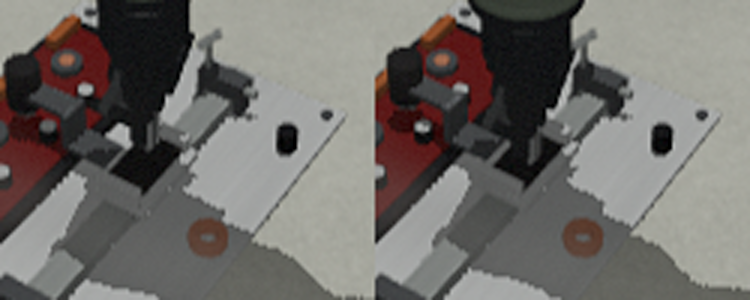

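The slide follows: the camera head shifted by about 9 px in the crop from the first picture to the second, as expected. I'll push on.

carry_out:
  plan:
    - [0,-0.05,0,0,0,0,-1]
    - [0,-0.07,0,0,0,0,-1]
    - [0,-0.08,0,0,0,0,-1]
    - [0,-0.08,0,0,0,0,-1]
    - [0,-0.08,0,0,0,0,-1]
    - [0,-0.08,0,0,0,0,-1]
    - [0,-0.08,0,0,0,0,-1]
    - [0,-0.08,0,0,0,0,-1]

```text
time_s: 6.4
tool_pos: [506.7, -27.1, 68.0]
tool_rot: [[-0.974, 0.226, -0.0], [0.226, 0.974, 0.0], [0.0, 0.0, -1.0]]
force: [-3.4, 1.8, 8.1]
gripper_width: -0.2
finger_force: 3.6
```

carry_out:
  plan:
    - [0,-0.07,0,0,0,0,-1]
    - [0,-0.06,0,0,0,0,-1]
    - [0,-0.05,0,0,0,0,-1]
    - [0,-0.05,0,0,0,0,-1]
    - [0,-0.04,0,0,0,0,-1]
    - [0,0,0,0,0,0,-1]

```text
time_s: 7.15
tool_pos: [502.9, -43.1, 68.0]
tool_rot: [[-0.974, 0.227, -0.0], [0.227, 0.974, -0.0], [0.0, -0.0, -1.0]]
force: [-3.6, 0.0, 7.5]
gripper_width: -0.1
finger_force: 3.6
```

Run:
```python
from h import *
to((517.5,19,68)); i=snap('wrist','w4')['image']; j=snap('side','s4')['image'][170:270,250:350]
a=cv2.resize(i[150:300,60:360],(800,400)); b=cv2.resize(j,(200,200))
cv2.imwrite('pics/c5.png',np.vstack([a,cv2.copyMakeBorder(b,0,0,0,600,cv2.BORDER_CONSTANT)]))
```

```text
t 7.15 pos [502.9 -43.1  68. ] F [-3.6  0.   7.5] w -0.1 units to go [-0.002  1.064  0.   ] yaw y 76.89 tilt [-0.0003 -0.    ]
```

View pics/c5.png

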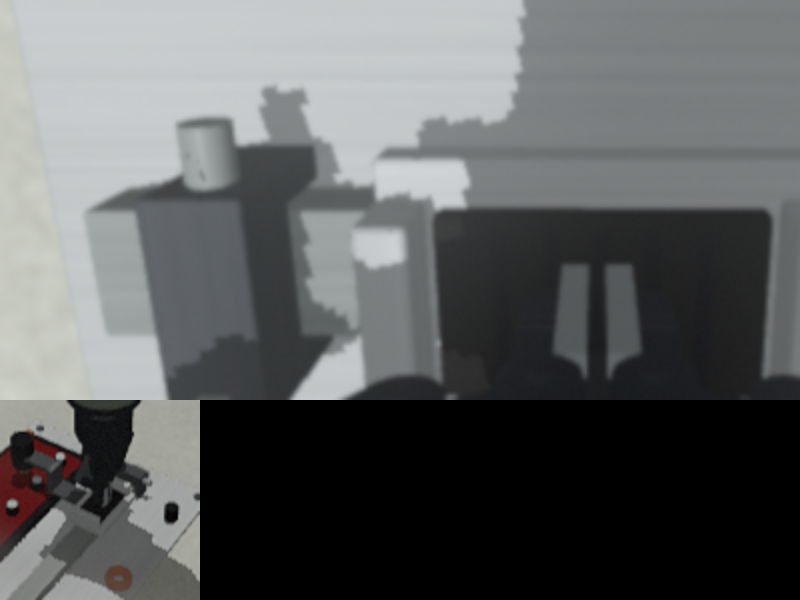

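The fingers are still central on the pad, and the gap to the marked stop is about 18 mm. I'll go on slowly.

carry_out:
  plan:
    - [0,-0.04,0,0,0,0,-1]
    - [0,-0.04,0,0,0,0,-1]
    - [0,-0.04,0,0,0,0,-1]
    - [0,-0.03,0,0,0,0,-1]
    - [0,-0.03,0,0,0,0,-1]
    - [0,-0.03,0,0,0,0,-1]
    - [0,-0.02,0,0,0,0,-1]
    - [0,0,0,0,0,0,-1]

```text
time_s: 8.25
tool_pos: [499.8, -56.4, 68.0]
tool_rot: [[-0.974, 0.227, -0.0], [0.227, 0.974, 0.0], [0.0, 0.0, -1.0]]
force: [-3.8, 0.2, 7.7]
gripper_width: 0.0
finger_force: 3.6
```

carry_out:
  plan:
    - [0,-0.02,0,0,0,0,-1]
    - [0,-0.02,0,0,0,0,-1]
    - [0,-0.02,0,0,0,0,-1]
    - [0,0,0,0,0,0,-1]

```text
time_s: 8.75
tool_pos: [499.0, -59.9, 68.0]
tool_rot: [[-0.974, 0.227, -0.0], [0.227, 0.974, 0.0], [0.0, 0.0, -1.0]]
force: [-3.6, 0.2, 7.4]
gripper_width: -0.1
finger_force: 3.6
```

carry_out:
  plan:
    - [0,-0.02,0,0,0,0,-1]
    - [0,-0.02,0,0,0,0,-1]
    - [0,-0.02,0,0,0,0,-1]

```text
time_s: 9.12
tool_pos: [498.2, -63.2, 68.0]
tool_rot: [[-0.974, 0.226, -0.0], [0.226, 0.974, 0.0], [0.0, 0.0, -1.0]]
force: [-3.4, 1.6, 7.7]
gripper_width: -0.2
finger_force: 3.6
```

carry_out:
  plan:
    - [0,-0.02,0,0,0,0,-1]
    - [0,-0.02,0,0,0,0,-1]
    - [0,-0.02,0,0,0,0,-1]

```text
time_s: 9.5
tool_pos: [498.2, -66.2, 68.2]
tool_rot: [[-0.974, 0.226, 0.001], [0.226, 0.974, 0.001], [-0.001, 0.001, -1.0]]
force: [0.3, 4.5, 7.2]
gripper_width: 0.0
finger_force: 3.5
```

Run:
```python
from h import *
to((517.5,19,68)); i=snap('wrist','w5')['image']
cv2.imwrite('pics/c6.png',cv2.resize(i[150:300,60:360],(800,400)))
```

```text
t 9.5 pos [498.2 -66.2  68.2] F [0.3 4.5 7.2] w 0.0 units to go [0.007 1.456 0.005] yaw y 76.95 tilt [0.0013 0.0007]
```

View pics/c6.png

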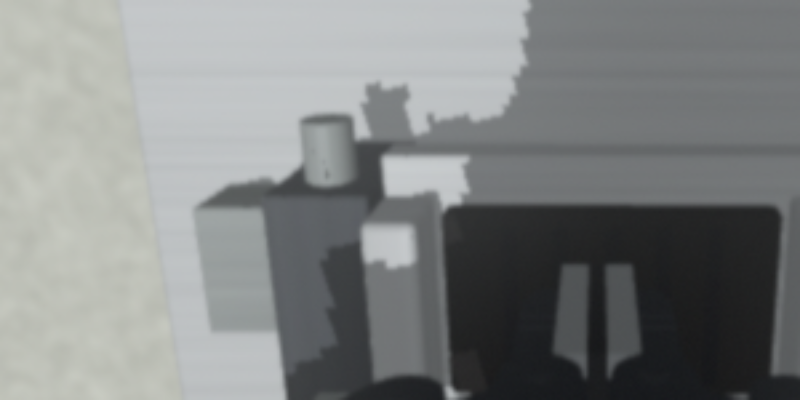

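The slide's end now touches the stop with no visible gap, at x≈365 in the crop, and the side force has risen to 4.5 N. I'll lift straight up.

carry_out:
  plan:
    - [0,0,0,0,0,0,-1]
    - [0,0,-0.03,0,0,0,-1]
    - [0,0,-0.04,0,0,0,-1]
    - [0,0,-0.06,0,0,0,-1]
    - [0,0,-0.15,0,0,0,-1]
    - [0,0,-0.4,0,0,0,-1]
    - [0,0,-0.7,0,0,0,-1]
    - [0,0,-0.7,0,0,0,-1]

```text
time_s: 10.55
tool_pos: [497.3, -67.1, 194.4]
tool_rot: [[-0.974, 0.227, -0.0], [0.227, 0.974, -0.0], [0.0, -0.0, -1.0]]
force: [0.6, 0.3, 0.0]
gripper_width: -0.1
finger_force: 0.0
```

carry_out:
  plan:
    - [0,0.4,-0.5,0,0,0,-1]
    - [0,0.4,-0.3,0,0,0,-1]
    - [0,0,0,0,0,0,-1]
    - [0,0,0,0,0,0,-1]

```text
time_s: 11.05
tool_pos: [508.1, -20.8, 240.5]
tool_rot: [[-0.974, 0.227, -0.0], [0.227, 0.974, -0.0], [0.0, -0.0, -1.0]]
force: [-0.1, 0.1, -0.2]
gripper_width: 0.1
finger_force: 0.0
```

Run:
```python
from h import *
to((517.5,19,68)); i=snap('wrist','w6')['image']
cv2.imwrite('pics/c7.png',cv2.resize(i[120:320,40:340],(780,520),interpolation=cv2.INTER_CUBIC))
```

```text
t 11.05 pos [508.1 -20.8 240.5] F [-0.1  0.1 -0.2] w 0.1 units to go [-0.004  0.682  2.875] yaw y 76.89 tilt [-0.0004 -0.0004]
```

View pics/c7.png

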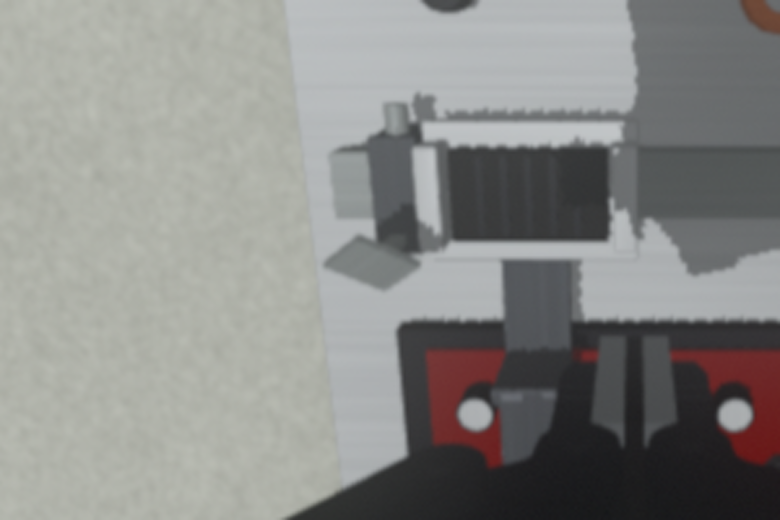

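The slide rests flush against the marked stop, meeting it at x≈415 in the crop. The pad is free and the tool is clear, so I'm handing in.

```bash
python3 -c "
from h import *
print(hand_in())"
```

```text
the job is handed in; nothing more can be done
None
```

I pushed the slide against the marked stop with its brake pad held down, then released the pad and moved the arm clear; the last wrist picture shows no gap at the stop. I handed the job in at about 11 s of the 37 s allowed, but `hand_in()` did not report the verdict.

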